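# Shift the length stop out by one hole and hold its lock pin home

## Task

Zero the readout by pressing its keys one at a time: the large round key (wakes it), then the square key, then the small round key. Then pull up the black knob of the length stop to draw its lock pin, slide the steel section one hole further along the bar, away from the grey clamp block, and let the pin into that next hole. Push the knob down until the pin is fully home and finish like that, your fingers still holding the knob firmly down against its spring; leave the other things on the bench alone.

Things in the scene. Friction and masses are not known exactly. Their poses are not given: they have to be found in the camera images.
- bar: fixed square aluminium bar, 44 wide, 300 mm long along its y, top face 50 mm above the bench. Origin under its middle at bench height; z up. Grey clamp block (70 x 45, 64 mm high) at its +y end; only a low foot at its -y end. Four 13 mm holes in its top on the centre line, 45 mm apart: y = +65, +20 (pin starts here), -25 (the next hole), -70 mm
- start_hole (a point): mouth of the hole the pin is in at the start, on the bar's top face; axes as the bar
- next_hole (a point): mouth of the hole the pin must go into, on the bar's top face, 45 mm along the bar's -y from start_hole; axes as the bar
- section (a joint): sliding steel section, m: 0 at the start hole, grows towards the bar's -y, 0.045 at the next hole; travel -0.050 to 0.095. Saddle 56 x 70 mm (along the bar), top 59 mm above the bench; a flat stop finger reaches 45 mm out of its -x side. About 2 N friction, some damping; stays where left. With the 10 mm pin in a 13 mm hole it has 1.5 mm play either way
- plunger (a joint): height of lock plunger (knob and pin in one) over fully home, m: 0 home (pin 12 mm down in the hole), 0.022 top of travel. A two-way spring, 0.7 N per mm, brings it to about 0.005 when left alone: some 4 N of push takes it home, it rises again when let go. Above 0.012 the pin is clear and the section slides (5 N pull; 9 N at 0.018). Let down between holes, it springs into the next it meets
- knob_mid (a point): middle of the black round knob on the plunger: 28 mm across, 26 mm high, axis upright, centred over the pin; 92 mm above the bench when fully home, higher by the plunger's value. Moves with plunger and section; axes as the bar. Below it is a steel barrel 22 mm across, 20 mm high, standing on the section's top
- readout: grey plastic readout box, fixed, 120 (x) x 190 (y) x 40 mm high, with a dark display along its +x half and three white keys in a row along y on its -x half, 55 mm apart: square at +y, small round in the middle, large round at -y. Origin at the centre of its underside, z up
- key_large_top (a point): centre of the top face of the large round key, 32 mm across, 49 mm above the bench when up
- key_square_top (a point): centre of the top face of the square key, 22 x 22 mm, 49 mm above the bench when up
- key_small_top (a point): centre of the top face of the small round key, 16 mm across, 49 mm above the bench when up
- key_large (a joint): how far the large round key is pressed, m: 0 up, 0.006 fully down (about 4 N, from 1.4 N at the start); it counts as pressed past 0.004 and springs back
- key_square (a joint): the same for the square key
- key_small (a joint): the same for the small round key
- spray_can: bystander, loose: standing spray can, 66 mm across, 190 mm tall; origin at the centre of its foot
- screwdriver: bystander, loose: screwdriver lying on the bench, about 200 mm long
- parts_bin: bystander, loose: open grey plastic bin 100 x 140 x 55 mm; origin at the centre of its foot
- tape_measure: bystander, loose: black tape measure 66 x 38 x 64 mm; origin at the centre of its foot
- offcut: bystander, loose: aluminium angle offcut 30 x 110 mm, 30 mm high; origin at the centre of its foot
- wrench: bystander, loose: wrench lying on the bench, about 180 mm long
- drill: bystander, loose: cordless drill standing on its battery, about 200 mm tall; origin at the centre of its foot

How it is judged:
By the outcome, as a careful person would: the job done as asked, in the order asked, and still so for the second after the job is handed in, while the arm keeps its last pose, push and grip.
It also fails if it takes over 54 s, if anything falls off the work surface, if the arm or the gripper's body presses on something with over 40 N, if the wrist force passes 120 N, or if a joint passes its speed limit or range.

## Robot

A 6-joint arm with a two-finger parallel gripper is mounted at the origin on the work surface. World frame = base frame: x ahead of the robot, y to its left, z up, the work surface at z = 0. Lengths are in m, angles in degrees, forces in N, time in s.
With the tool pointing down it reaches from about 0.35 to 0.875 m from the base axis. Payload 4.2 kg.
Tool frame: the origin (TCP) lies midway between the tips of the shut fingers; the grasp point (between the pads) lies 19 mm behind it; z points along the fingers, y is the line along which they close (so a half turn about z gives the same grasp; the last joint's range is limited). The gripper opens to 87 mm and grips with 3 to 60 N. Pads are 19 mm wide; open, the fingers measure 117 mm over their backs; the gripper's body (75 mm by 190 mm) begins 51 mm behind the grasp point.
Start: joints at [-59.439, 22.042, 0.453, 0, -68.411, -14.817], TCP at [0.17, -0.602, 0.223] pointing down, gripper open.
Joint ranges: [-179.83, 179.83], [-69.29, 118.12], [-61.27, 80.66], [-181.25, 117.63], [-171.15, -9.14], [-177.46, 177.46]. Speed limits (degrees/s): [159.86, 159.86, 180, 180, 180, 180].

## Interface

Orientations are given as a 3x3 rotation matrix whose columns are the frame's x, y, z axes.
In Python, from station import r gives the robot as it stands.
- The arm moves only by the tool steer_hand, called by a JSON object that holds its "api" and its "payload". Schema: {"type":"object","properties":{"steps":{"type":"array","items":{"type":"object","properties":{"aperture":{"type":"number"},"pos":{"type":"array","items":{"type":"number"},"minItems":3,"maxItems":3},"turn_vec":{"type":"array","items":{"type":"number"},"minItems":3,"maxItems":3}},"additionalProperties":false,"required":["aperture"]},"minItems":1,"maxItems":8},"only":{"type":"string"},"quiet":{"type":"boolean"},"lines":{"type":"string"}},"required":["steps"],"additionalProperties":false}. steps is a list of rows, 1 to 8 of them, each an object with the fields aperture (the opening from 0.0 (shut) to 1.0 (fully open)), pos (a list: dx, dy, dz in units of 100 mm), turn_vec (a list: a rotation vector rx, ry, rz in degrees); a field left out counts as zero (the opening has to be given); each row is the pose to reach, as a shift and turn from the pose commanded when the call began, along the tool's axes at that moment; what a row does not reach only later rows make up. A row lasts 1/10 s, in which the tool goes at most 0.05 m and 8.59 degrees, less where a joint would pass 70% of its speed; a pose out of reach is approached as far as the arm can. The fingers move at their own pace and stop on an object; the grip force is fixed at half the most. Time passes only in rows, so rows that do not move let the fingers close. The tool returns the time, the measured TCP pose, the force, the opening and the grip force at its end. only (a regular expression) keeps the lines of the reply that match it, lines (a string "A,B") keeps lines A to B, and quiet returns only ok. Input that does not fit is refused with a message, and nothing moves.
- r.sense(): the state, without advancing time (a new reading comes with each control period).
- r.capture(name): name is "scene" or "side" or "wrist"; returns a dict with "pixels" (480x640x3 uint8, red, green, blue), "z_map" (480x640 float32, m along the optical axis (not along the pixel's ray), 0 where there is no reading), "K" (3x3 intrinsics, pixels), "distortion" ([k1, k2, p1, p2, k3] as OpenCV has them; the pictures are not rectified), "world_from_camera" (4x4, takes a point from camera to world coordinates). Camera axes: x right, y up, looking along -z (the intrinsics and any distortion apply to the point x, -y, -z); pixel columns grow to the right and rows downward; lengths in m; the calibration is good to about 2 mm. A picture is of the moment at which its call begins.
- r.finish_job(): hands the job in; it is judged then, once.
The state is a dict: "time_s": time; "joints": joint angles; "joint_velocities": joint speeds; "effort": joint torques, N m; "tcp_pos": TCP position; "ee_rot": TCP orientation; "wrist_force": force on the tool from outside, world axes, zero at the start; "moment": the same for the moment, N m; "gripper_width": opening from 0.0 (shut) to 1.0 (fully open); "gripper_force": force on a finger pad.
Only numpy, scipy, OpenCV 4.12 (cv2) and the standard library are available. Lean on these libraries where they do the work, as an engineer would, in place of code of your own. Each camera call takes 0.05 s, during which the arm holds its last target. There are 200 camera calls.

## Working session

There is one attempt and no reset: what is moved stays moved. The work goes in short steps, Python scripts to look and compute and a tool call to move; the robot and the scene stay as the last step left them, time stands still between calls to the robot, and variables do not carry over. Pictures are saved under pics/ and viewed, at most 10 in all, crops included, and the job is handed in when it is done.

```bash
ls; mkdir -p pics
```

Run:
```python
from station import r
import cv2,numpy as np
s=r.sense();print({k:np.round(v,3).tolist() for k,v in s.items()})
for n in("scene","side"):
    c=r.capture(n);cv2.imwrite(f"pics/{n}0.png",c["pixels"][...,::-1]);np.savez(f"pics/{n}0.npz",**c)
    print(n,c["K"].tolist(),np.round(c["distortion"],4),np.round(c["world_from_camera"],3).tolist())
```

```text
pics
station.py
{'time_s': 0.0, 'joints': [-59.439, 22.091, 0.381, -0.03, -68.41, -14.817], 'joint_velocities': [-0.056, -0.018, 0.057, 0.056, -0.052, -0.157], 'effort': [-0.0, -39.066, 18.741, 4.22, 0.011, -0.0], 'tcp_pos': [0.169, -0.601, 0.221], 'ee_rot': [[-0.963, -0.271, -0.001], [-0.271, 0.963, 0.002], [0.0, 0.002, -1.0]], 'wrist_force': [0.475, 0.364, -0.001], 'moment': [0.024, 0.042, -0.008], 'gripper_force': 0.0, 'gripper_width': 1.002}
scene [[497.1606945320963, 0.0, 315.94627650816693], [0.0, 497.1606945320963, 236.13717731495254], [0.0, 0.0, 1.0]] [-0.0266  0.      0.      0.      0.    ] [[0.515, -0.521, 0.68, 1.252], [0.857, 0.296, -0.422, -0.344], [0.018, 0.8, 0.599, 0.725], [0.0, 0.0, 0.0, 1.0]]
side [[460.65502678995387, 0.0, 313.464611322356], [0.0, 460.65502678995387, 243.79512733465393], [0.0, 0.0, 1.0]] [-0.1032  0.      0.      0.      0.    ] [[-0.869, 0.39, -0.305, 0.257], [-0.495, -0.663, 0.562, 0.608], [0.017, 0.639, 0.769, 0.775], [0.0, 0.0, 0.0, 1.0]]
```

View pics/scene0.png

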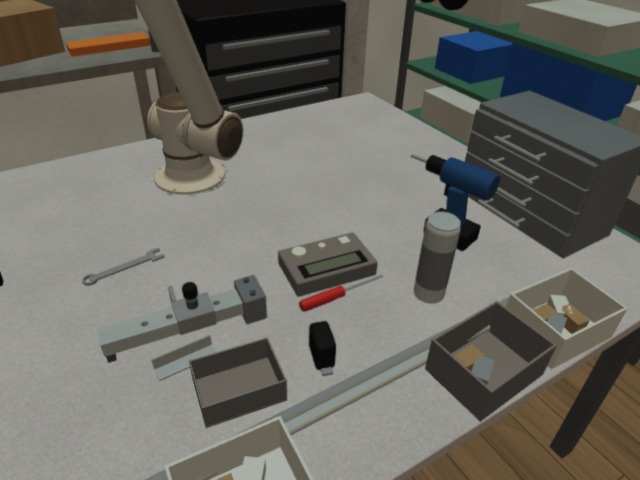

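View pics/side0.png

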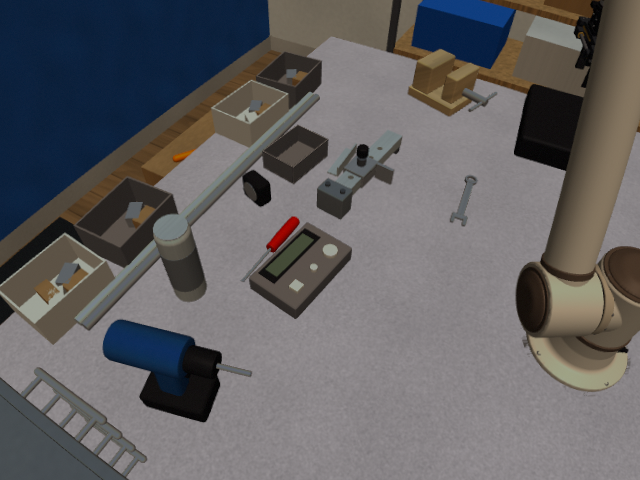

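Scene: keys at about (299,251) large, (322,244) small, (344,239) square, and the knob at (190,291). Side: keys at (330,251), (313,267), (297,286), and the knob at (362,152). The arm blocks neither view.

Create h.py:
```python
import cv2,numpy as np
def ray(c,uv):
    p=cv2.undistortPoints(np.array([[uv]],float),c["K"],c["distortion"])[0,0]
    T=c["world_from_camera"];d=T[:3,:3]@[p[0],-p[1],-1];return T[:3,3],d
def onplane(c,uv,z):
    o,d=ray(c,uv);return o+d*(z-o[2])/d[2]
def cross(c1,u1,c2,u2):
    o1,d1=ray(c1,u1);o2,d2=ray(c2,u2)
    t=np.linalg.lstsq(np.c_[d1,-d2],o2-o1,rcond=None)[0]
    a,b=o1+t[0]*d1,o2+t[1]*d2;return (a+b)/2,np.linalg.norm(a-b)
def blobs(c,box,f):
    x0,y0,x1,y1=box;m=np.zeros((480,640),np.uint8)
    m[y0:y1,x0:x1]=f(c["pixels"][y0:y1,x0:x1].astype(int))
    n,l,s,ce=cv2.connectedComponentsWithStats(m);return [(s[i,4],s[i,:4].tolist(),ce[i].round(2)) for i in range(1,n) if s[i,4]>15]
```

Run:
```python
from h import *
S=dict(np.load("pics/scene0.npz"));D=dict(np.load("pics/side0.npz"))
for n,c,b in(("scene",S,(285,232,360,260)),("side",D,(283,240,342,295))):
    for a in blobs(c,b,lambda p:p.min(2)>150):print(n,a,onplane(c,a[2],.049).round(4))
K={}
for n,c,b in(("scene",S,(178,278,203,302)),("side",D,(350,140,374,170))):
    for a in blobs(c,b,lambda p:p.max(2)<45):print(n,"knob",a,onplane(c,a[2],.097).round(4));K[n]=a[2]
print(cross(S,K["scene"],D,K["side"]))
for n,f in(("scene",S),("side",D)):
    u=f["pixels"]; b=(90,265,275,360) if n=="scene" else (310,125,410,220)
    cr=u[b[1]:b[3],b[0]:b[2],::-1];cv2.imwrite(f"pics/bar_{n}.png",cv2.resize(cr,None,fx=4,fy=4,interpolation=2))
```

```bash
python3 -c "
import cv2,numpy as np
a=cv2.imread('pics/bar_scene.png');b=cv2.imread('pics/bar_side.png')
o=np.zeros((780,800,3),np.uint8);o[:380,:740]=a;o[390:390+380,:400]=b;cv2.imwrite('pics/bars.png',cv2.resize(o,(615,600)))"
```

```text
scene (np.int32(33), [339, 237, 10, 5], array([343.58, 238.94])) [0.5234 0.181  0.049 ]
scene (np.int32(76), [293, 247, 12, 8], array([298.53, 250.42])) [0.5093 0.0723 0.049 ]
side (np.int32(86), [323, 246, 14, 9], array([329.83, 250.38])) [0.5077 0.0764 0.049 ]
side (np.int32(20), [311, 265, 6, 4], array([313.25, 266.6 ])) [0.5163 0.1291 0.049 ]
side (np.int32(67), [290, 280, 13, 11], array([295.84, 284.84])) [0.5235 0.1837 0.049 ]
scene knob (np.int32(201), [183, 283, 14, 17], array([189.52, 290.93])) [ 0.567 -0.189  0.097]
side knob (np.int32(187), [357, 144, 12, 22], array([361.69, 154.2 ])) [ 0.5629 -0.1762  0.097 ]
(array([ 0.56424559, -0.18612758,  0.09150458]), np.float64(0.0058543660975172405))
```

View pics/bar_scene.png

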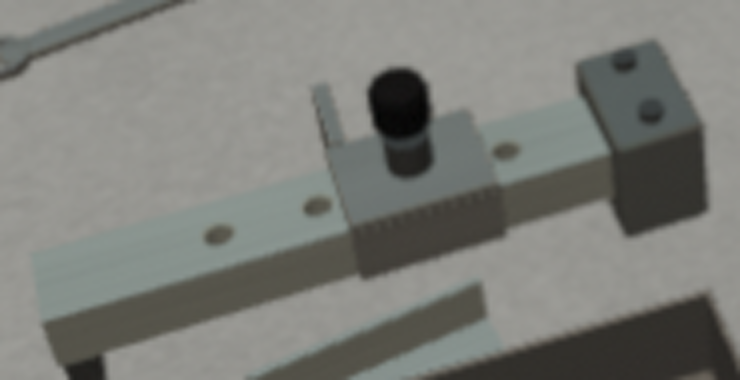

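The crop shows the three free holes at image pixels (216.5,302.8), (169.2,316.5) and (144.8,323.8). The next hole is the one beside the saddle on its left. The clamp block is on the right.

Run:
```python
from h import *
S=dict(np.load("pics/scene0.npz"))
for uv in((216.5,302.75),(169.25,316.5),(144.75,323.75)):print(onplane(S,uv,.05).round(4))
R=np.array([[-0.963,-0.271,0],[-0.271,0.963,0],[0,0,-1]])
```

```text
[ 0.5729 -0.144   0.05  ]
[ 0.5633 -0.2335  0.05  ]
[ 0.5588 -0.2779  0.05  ]
```
Bar dir +y: (0.0141,0.1339)/.1346 → (.105,.9945): yaw -6°. start hole (.568,-.189); knob scene (.567,-.189). Good consistent; side says -.176 at .097 (blob includes barrel probably, 22 tall). Scene camera vs truth ~2mm. Fine; wrist camera refine later.

Units first: shifts go in units of 100 mm. So 0.105 m is 1.05, 0.28 m is 2.8.

{"api": "steer_hand", "payload": {"steps": [{"aperture": 0, "pos": [-0.32, 0.35, 0]}, {"aperture": 0, "pos": [-0.64, 0.7, 0]}, {"aperture": 0, "pos": [-0.96, 1.05, 0]}, {"aperture": 0, "pos": [-1.28, 1.4, 0]}, {"aperture": 0, "pos": [-1.6, 1.75, 0]}, {"aperture": 0, "pos": [-1.92, 2.1, 0]}, {"aperture": 0, "pos": [-2.24, 2.45, 0]}, {"aperture": 0, "pos": [-2.56, 2.8, 0]}]}}

```text
time_s: 0.9
tcp_pos: [0.3402, -0.2607, 0.2224]
ee_rot: [[-0.963, -0.271, 0.0], [-0.271, 0.963, 0.0], [-0.0, 0.0, -1.0]]
wrist_force: [1.6, -0.2, 0.1]
gripper_width: 0.358
gripper_force: 0.0
```

{"api": "steer_hand", "payload": {"steps": [{"aperture": 0, "pos": [-0.32, 0.35, 0]}, {"aperture": 0, "pos": [-0.64, 0.7, 0]}, {"aperture": 0, "pos": [-0.96, 1.05, 0]}, {"aperture": 0, "pos": [-1.28, 1.4, 0]}, {"aperture": 0, "pos": [-1.6, 1.75, 0.2]}, {"aperture": 0, "pos": [-1.92, 2.1, 0.4]}, {"aperture": 0, "pos": [-2.24, 2.45, 0.6]}, {"aperture": 0, "pos": [-2.54, 2.78, 0.8]}]}}

```text
time_s: 1.7
tcp_pos: [0.5081, 0.0731, 0.1431]
ee_rot: [[-0.962, -0.272, 0.0], [-0.272, 0.962, 0.0], [-0.0, -0.0, -1.0]]
wrist_force: [1.0, -0.4, 0.5]
gripper_width: 0.004
gripper_force: 0.0
```

Run:
```python
from h import *
from station import r
print({k:np.round(v,4).tolist() for k,v in r.sense().items() if k in("time_s","tcp_pos","ee_rot")})
D=dict(np.load("pics/side0.npz"));print("can",onplane(D,(188,292),0))
c=r.capture("wrist");cv2.imwrite("pics/w1.png",c["pixels"][...,::-1]);np.savez("pics/w1.npz",**c)
for a in blobs(c,(0,0,640,480),lambda p:p.min(2)>150):print(a,onplane(c,a[2],.049).round(4))
```

```text
{'time_s': 1.7, 'tcp_pos': [0.5081, 0.0731, 0.1431], 'ee_rot': [[-0.9623, -0.2719, 0.0001], [-0.2719, 0.9623, 0.0], [-0.0001, -0.0, -1.0]]}
can [0.7199765  0.28060979 0.        ]
(np.int32(28), [282, 45, 7, 6], array([285.21,  47.32])) [0.4018 0.0216 0.049 ]
(np.int32(16), [32, 101, 6, 5], array([ 34.25, 102.56])) [ 0.4699 -0.1168  0.049 ]
(np.int32(16), [456, 103, 4, 7], array([457.19, 105.88])) [0.4049 0.1268 0.049 ]
(np.int32(19), [635, 120, 3, 8], array([636.26, 123.58])) [0.3822 0.2371 0.049 ]
(np.int32(30), [561, 135, 6, 7], array([563.67, 137.73])) [0.4035 0.1964 0.049 ]
(np.int32(16), [546, 139, 5, 6], array([548.  , 142.12])) [0.4087 0.188  0.049 ]
(np.int32(22), [454, 144, 5, 6], array([455.95, 146.23
[... 1052 characters left out ...]
ray([504.95, 228.29])) [0.4667 0.1838 0.049 ]
(np.int32(50), [526, 237, 9, 9], array([530.4 , 240.98])) [0.47   0.2036 0.049 ]
(np.int32(27), [515, 240, 7, 8], array([517.96, 242.63])) [0.4733 0.196  0.049 ]
(np.int32(16), [577, 244, 5, 5], array([578.88, 245.69])) [0.4641 0.2367 0.049 ]
(np.int32(298), [390, 268, 21, 19], array([400.13, 276.91])) [0.5169 0.1295 0.049 ]
(np.int32(20), [526, 273, 7, 10], array([528.35, 276.45])) [0.4934 0.2128 0.049 ]
(np.int32(21), [618, 278, 4, 8], array([619.14, 281.67])) [0.4799 0.2765 0.049 ]
(np.int32(695), [453, 289, 37, 33], array([471.41, 305.02])) [0.5234 0.1834 0.049 ]
(np.int32(22), [595, 288, 6, 5], array([597.45, 289.68])) [0.4894 0.2642 0.049 ]
```

View pics/w1.png

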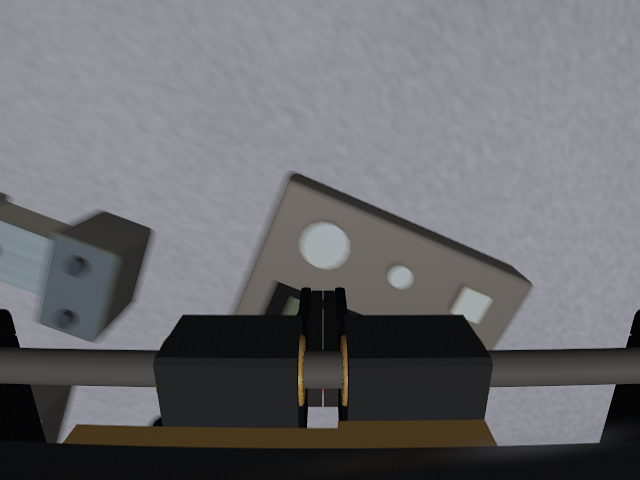

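The wrist view shows the large key at (325,246), the small at (400,277) and the square at (471,305). The world positions agree with the other views to about 2 mm. I'll press the large key now.

To row units: 0.0995 m is 0.995, 0.093 m is 0.93.

{"api": "steer_hand", "payload": {"steps": [{"aperture": 0, "pos": [0, 0.02, 0.4]}, {"aperture": 0, "pos": [0, 0.02, 0.8]}, {"aperture": 0, "pos": [0, 0.02, 0.93]}, {"aperture": 0, "pos": [0, 0.02, 0.995]}, {"aperture": 0, "pos": [0, 0.02, 0.995]}, {"aperture": 0, "pos": [0, 0.02, 0.995]}]}}

```text
time_s: 2.35
tcp_pos: [0.5069, 0.0729, 0.045]
ee_rot: [[-0.962, -0.271, -0.001], [-0.271, 0.962, -0.0], [0.001, -0.0, -1.0]]
wrist_force: [-0.9, -0.6, 3.1]
gripper_width: 0.006
gripper_force: 1.6
```

{"api": "steer_hand", "payload": {"steps": [{"aperture": 0, "pos": [0, 0, 0.03]}, {"aperture": 0, "pos": [0, 0, 0.03]}, {"aperture": 0, "pos": [0, 0, 0.03]}]}}

```text
time_s: 2.65
tcp_pos: [0.5074, 0.0731, 0.0433]
ee_rot: [[-0.962, -0.272, 0.001], [-0.272, 0.962, -0.0], [-0.001, -0.0, -1.0]]
wrist_force: [-4.6, -0.2, 13.0]
gripper_width: 0.008
gripper_force: 6.4
```

To row units: -0.035 m is -0.35, 0.101 m is 1.01.

{"api": "steer_hand", "payload": {"steps": [{"aperture": 0, "pos": [0, 0, -0.35]}, {"aperture": 0, "pos": [-0.18, 0.4, -0.35]}, {"aperture": 0, "pos": [-0.36, 0.8, -0.35]}, {"aperture": 0, "pos": [-0.45, 1.01, -0.35]}, {"aperture": 0, "pos": [-0.45, 1.01, -0.35]}, {"aperture": 0, "pos": [-0.45, 1.01, -0.35]}]}}

```text
time_s: 3.25
tcp_pos: [0.5231, 0.1829, 0.0763]
ee_rot: [[-0.962, -0.272, 0.0], [-0.272, 0.962, 0.0], [-0.0, 0.0, -1.0]]
wrist_force: [-0.8, -0.0, 0.3]
gripper_width: 0.004
gripper_force: 0.0
```

{"api": "steer_hand", "payload": {"steps": [{"aperture": 0, "pos": [0, 0, 0.2]}, {"aperture": 0, "pos": [0, 0, 0.28]}, {"aperture": 0, "pos": [0, 0, 0.33]}, {"aperture": 0, "pos": [0, 0, 0.345]}, {"aperture": 0, "pos": [0, 0, 0.345]}, {"aperture": 0, "pos": [0, 0, 0.345]}]}}

```text
time_s: 3.85
tcp_pos: [0.5223, 0.1812, 0.0433]
ee_rot: [[-0.963, -0.271, -0.002], [-0.271, 0.963, -0.002], [0.002, -0.001, -1.0]]
wrist_force: [-5.1, -2.2, 9.3]
gripper_width: 0.002
gripper_force: 4.9
```

To row units: -0.05 m is -0.5, -0.035 m is -0.35.

{"api": "steer_hand", "payload": {"steps": [{"aperture": 0, "pos": [0, 0, -0.35]}, {"aperture": 0, "pos": [0.1, -0.25, -0.35]}, {"aperture": 0, "pos": [0.2, -0.5, -0.35]}, {"aperture": 0, "pos": [0.2, -0.5, -0.35]}, {"aperture": 0, "pos": [0.2, -0.5, -0.35]}]}}

```text
time_s: 4.35
tcp_pos: [0.5177, 0.1283, 0.0772]
ee_rot: [[-0.963, -0.27, 0.001], [-0.27, 0.963, 0.0], [-0.001, 0.0, -1.0]]
wrist_force: [0.4, -0.6, 0.3]
gripper_width: 0.008
gripper_force: 0.0
```

{"api": "steer_hand", "payload": {"steps": [{"aperture": 0, "pos": [0, 0, 0.2]}, {"aperture": 0, "pos": [0, 0, 0.28]}, {"aperture": 0, "pos": [0, 0, 0.33]}, {"aperture": 0, "pos": [0, 0, 0.35]}, {"aperture": 0, "pos": [0, 0, 0.35]}, {"aperture": 0, "pos": [0, 0, 0.35]}]}}

```text
time_s: 4.95
tcp_pos: [0.5172, 0.1293, 0.0433]
ee_rot: [[-0.962, -0.272, -0.0], [-0.272, 0.962, -0.001], [0.001, -0.001, -1.0]]
wrist_force: [-4.9, 0.8, 10.6]
gripper_width: 0.003
gripper_force: 4.9
```

To row units: -0.155 m is -1.55, -0.05 m is -0.5.

{"api": "steer_hand", "payload": {"steps": [{"aperture": 0, "pos": [0, 0, -0.5]}, {"aperture": 0, "pos": [0, 0, -1]}, {"aperture": 0, "pos": [0.04, -0.3, -1.4]}, {"aperture": 0.5, "pos": [0.09, -0.75, -1.55], "turn_vec": [0, 0, 5]}, {"aperture": 0.7, "pos": [0.14, -1.2, -1.55], "turn_vec": [0, 0, 10]}, {"aperture": 0.7, "pos": [0.2, -1.65, -1.55], "turn_vec": [0, 0, 15]}, {"aperture": 0.7, "pos": [0.26, -2.1, -1.55], "turn_vec": [0, 0, 20]}, {"aperture": 0.7, "pos": [0.31, -2.55, -1.55], "turn_vec": [0, 0, 21.7]}]}}

```text
time_s: 5.75
tcp_pos: [0.557, -0.1263, 0.1973]
ee_rot: [[-0.994, 0.105, 0.001], [0.105, 0.994, -0.0], [-0.001, -0.0, -1.0]]
wrist_force: [0.9, 1.0, 0.1]
gripper_width: 0.374
gripper_force: 0.0
```

{"api": "steer_hand", "payload": {"steps": [{"aperture": 0.7, "pos": [0.27, -0.55, 0]}, {"aperture": 0.7, "pos": [0.27, -0.55, 0]}, {"aperture": 0.7, "pos": [0.27, -0.55, 0]}]}}

```text
time_s: 6.05
tcp_pos: [0.5234, -0.178, 0.1969]
ee_rot: [[-0.994, 0.106, -0.0], [0.106, 0.994, -0.0], [0.0, -0.0, -1.0]]
wrist_force: [0.1, -0.8, 0.1]
gripper_width: 0.638
gripper_force: 0.0
```

Run:
```python
from h import *
from station import r
c=r.capture("wrist");cv2.imwrite("pics/w2.png",c["pixels"][...,::-1]);np.savez("pics/w2.npz",**c)
```

```text
(no output)
```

View pics/w2.png

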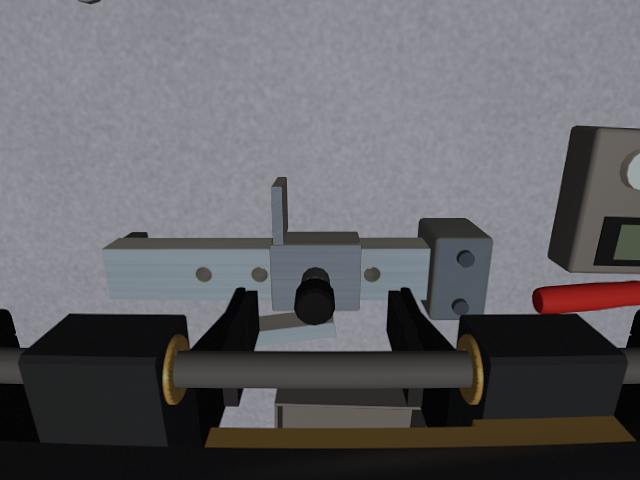

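The bar lies level in the wrist image. Its holes are at (204,274), (259.5,275) and (372,275), and the knob top is near (314,304), centred between the fingers across the image.

Run:
```python
from h import *
c=dict(np.load("pics/w2.npz"))
P=[onplane(c,u,.05) for u in((204,274),(259.5,275),(372,275))]
for p in P:print(p.round(4))
e=(P[2]-P[1])/np.linalg.norm(P[2]-P[1]);print("dir",e.round(4),"start",(P[1]+45/90*(P[2]-P[1])).round(4))
for a in blobs(c,(285,260,345,335),lambda p:p.max(2)<40):print(a,onplane(c,a[2],.1).round(4))
g=c["pixels"][...,:].max(2);print(g[262:330:4,315])
```

```text
[ 0.5567 -0.2764  0.05  ]
[ 0.5622 -0.2323  0.05  ]
[ 0.5717 -0.1431  0.05  ]
dir [0.1063 0.9943 0.    ] start [ 0.567  -0.1877  0.05  ]
(np.int32(1768), [294, 268, 41, 57], array([314.38, 297.65])) [ 0.5627 -0.1874  0.1   ]
[118 113  31  32  29   8   7  15  23  19  22  20  21  20  20  18 144]
```

To row units: -0.005 m is -0.05, 0.06 m is 0.6.

{"api": "steer_hand", "payload": {"steps": [{"aperture": 0.7, "pos": [-0.44, -0.05, 0]}, {"aperture": 0.7, "pos": [-0.44, -0.05, 0.4]}, {"aperture": 0.7, "pos": [-0.44, -0.05, 0.6]}, {"aperture": 0.7, "pos": [-0.44, -0.05, 0.6]}]}}

```text
time_s: 6.5
tcp_pos: [0.5662, -0.1843, 0.1333]
ee_rot: [[-0.995, 0.102, -0.007], [0.102, 0.995, 0.001], [0.007, 0.0, -1.0]]
wrist_force: [0.0, 0.8, -0.5]
gripper_width: 0.699
gripper_force: 0.0
```

To row units: 0.057 m is 0.57, 0.03 m is 0.3.

{"api": "steer_hand", "payload": {"steps": [{"aperture": 0.7, "pos": [-0.01, -0.03, 0.3]}, {"aperture": 0.7, "pos": [-0.01, -0.03, 0.57]}, {"aperture": 0.7, "pos": [-0.01, -0.03, 0.57]}, {"aperture": 0.7, "pos": [-0.01, -0.03, 0.57]}]}}

```text
time_s: 6.9
tcp_pos: [0.5695, -0.1889, 0.0814]
ee_rot: [[-0.995, 0.102, 0.002], [0.102, 0.995, -0.001], [-0.002, -0.001, -1.0]]
wrist_force: [-0.5, 0.5, 2.1]
gripper_width: 0.699
gripper_force: 0.0
```

{"api": "steer_hand", "payload": {"steps": [{"aperture": 0.2}, {"aperture": 0.1}, {"aperture": 0.0}, {"aperture": 0.0}, {"aperture": 0.0}, {"aperture": 0.0}, {"aperture": 0.0}]}}

```text
time_s: 7.6
tcp_pos: [0.5682, -0.1893, 0.08]
ee_rot: [[-0.995, 0.104, 0.0], [0.104, 0.995, 0.0], [-0.0, 0.0, -1.0]]
wrist_force: [-0.2, 0.2, 0.2]
gripper_width: 0.303
gripper_force: 30.0
```

Run:
```python
from h import *
from station import r
c=r.capture("wrist");cv2.imwrite("pics/w3.png",c["pixels"][...,::-1])
```

```text
(no output)
```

View pics/w3.png

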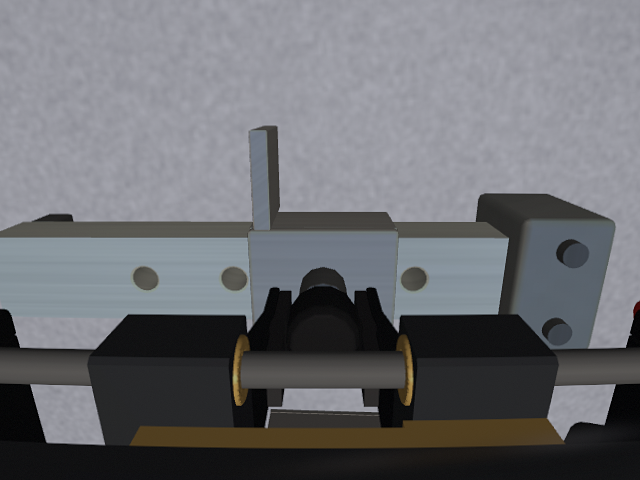

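The knob sits between the pads near (325,318), with 30 N of grip and the saddle unmoved. Pulling up.

To row units: -0.005 m is -0.05, -0.013 m is -0.13.

{"api": "steer_hand", "payload": {"steps": [{"aperture": 0.0, "pos": [0, 0, -0.05]}, {"aperture": 0.0, "pos": [0, 0, -0.1]}, {"aperture": 0.0, "pos": [0, 0, -0.13]}, {"aperture": 0.0, "pos": [0, 0, -0.13]}, {"aperture": 0.0, "pos": [0, 0, -0.13]}]}}

```text
time_s: 8.15
tcp_pos: [0.5681, -0.1892, 0.0922]
ee_rot: [[-0.995, 0.104, -0.0], [0.104, 0.995, 0.0], [0.0, 0.0, -1.0]]
wrist_force: [3.5, -1.0, -8.5]
gripper_width: 0.308
gripper_force: 30.0
```

To row units: -0.045 m is -0.45, -0.04 m is -0.4.

{"api": "steer_hand", "payload": {"steps": [{"aperture": 0.0, "pos": [0, -0.08, -0.005]}, {"aperture": 0.0, "pos": [0, -0.16, -0.005]}, {"aperture": 0.0, "pos": [0, -0.24, -0.005]}, {"aperture": 0.0, "pos": [0, -0.32, -0.005]}, {"aperture": 0.0, "pos": [0, -0.4, -0.005]}, {"aperture": 0.0, "pos": [0, -0.45, -0.005]}, {"aperture": 0.0, "pos": [0, -0.45, -0.005]}, {"aperture": 0.0, "pos": [0, -0.45, -0.005]}]}}

```text
time_s: 8.95
tcp_pos: [0.5632, -0.2352, 0.0935]
ee_rot: [[-0.995, 0.104, -0.0], [0.104, 0.995, -0.001], [0.0, -0.001, -1.0]]
wrist_force: [3.6, -2.0, -8.4]
gripper_width: 0.308
gripper_force: 30.0
```

Run:
```python
from station import r
import cv2
cv2.imwrite("pics/w4.png",r.capture("wrist")["pixels"][...,::-1])
```

```text
(no output)
```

View pics/w4.png

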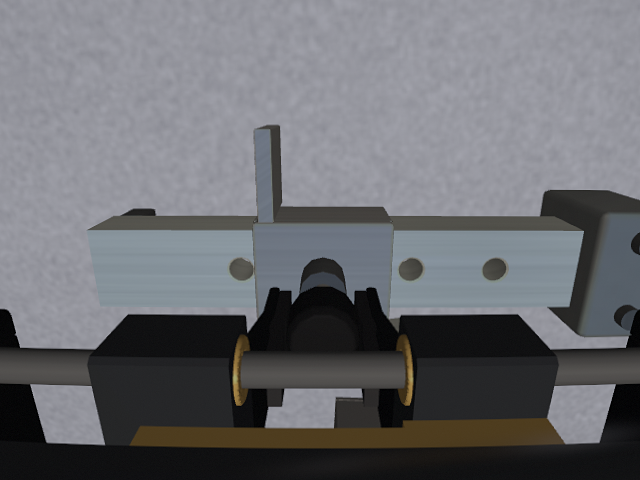

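The start hole is at (411,269) and the far hole at (241,269), so their midpoint is at u≈326. The saddle centre is at u≈322.7, about 1.8 mm too far. I'll shift back that much and let the knob down.

{"api": "steer_hand", "payload": {"steps": [{"aperture": 0.0, "pos": [0, 0.018, 0]}, {"aperture": 0.0, "pos": [0, 0.018, 0]}, {"aperture": 0.0, "pos": [0, 0.018, 0.04]}, {"aperture": 0.0, "pos": [0, 0.018, 0.08]}, {"aperture": 0.0, "pos": [0, 0.018, 0.12]}, {"aperture": 0.0, "pos": [0, 0.018, 0.14]}, {"aperture": 0.0, "pos": [0, 0.018, 0.14]}]}}

```text
time_s: 9.7
tcp_pos: [0.5637, -0.2323, 0.08]
ee_rot: [[-0.995, 0.103, 0.0], [0.103, 0.995, -0.0], [-0.0, -0.0, -1.0]]
wrist_force: [-0.1, 0.9, 0.5]
gripper_width: 0.31
gripper_force: 30.0
```

The pin has entered: z is .080, with no load. Now pushing it home.

To row units: 0.008 m is 0.08, 0.006 m is 0.06.

{"api": "steer_hand", "payload": {"steps": [{"aperture": 0.0, "pos": [0, 0, 0.03]}, {"aperture": 0.0, "pos": [0, 0, 0.06]}, {"aperture": 0.0, "pos": [0, 0, 0.08]}, {"aperture": 0.0, "pos": [0, 0, 0.08]}, {"aperture": 0.0, "pos": [0, 0, 0.08]}]}}

```text
time_s: 10.2
tcp_pos: [0.5639, -0.2329, 0.0753]
ee_rot: [[-0.995, 0.102, 0.001], [0.102, 0.995, -0.002], [-0.002, -0.002, -1.0]]
wrist_force: [-6.0, 1.9, 16.9]
gripper_width: 0.314
gripper_force: 30.0
```

{"api": "steer_hand", "payload": {"steps": [{"aperture": 0.0}, {"aperture": 0.0}, {"aperture": 0.0}, {"aperture": 0.0}, {"aperture": 0.0}]}}

```text
time_s: 10.7
tcp_pos: [0.5639, -0.2329, 0.0753]
ee_rot: [[-0.995, 0.102, 0.001], [0.102, 0.995, -0.002], [-0.002, -0.002, -1.0]]
wrist_force: [-5.6, 2.8, 16.8]
gripper_width: 0.31
gripper_force: 30.0
```

Run:
```python
from station import r
import cv2
cv2.imwrite("pics/s5.png",cv2.resize(r.capture("scene")["pixels"][200:400,60:400,::-1],None,fx=2.2,fy=2.2))
```

```text
(no output)
```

View pics/s5.png

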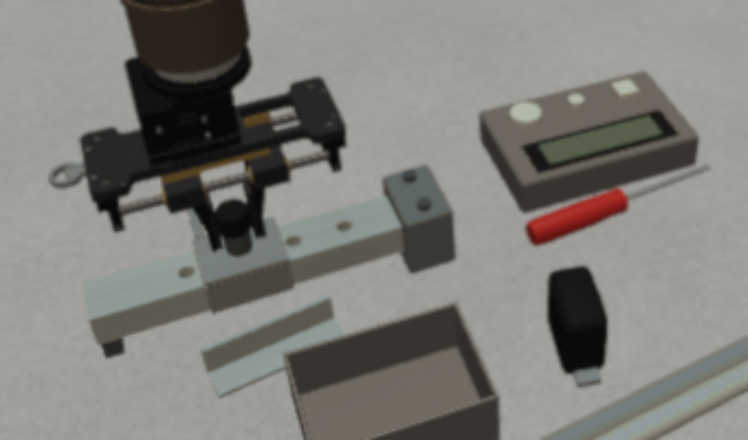

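The saddle stands one hole further along, with holes free at (293,241) and (344,226) on its clamp side and one at (186,272) beyond. The fingers hold the knob at (233,215) down with 17 N, and nothing else has moved.

```bash
python3 -c "
from station import r
print(r.finish_job())"
```

```text
the job is handed in; nothing more can be done
None
```

The job is handed in: I pressed the large, square and small keys fully down in that order, moved the section one hole away from the clamp, and left the pin home with the gripper pressing the knob down at about 17 N. It took 10.7 s of the 54 s allowed; the hand-in call returned no verdict.

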